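# Change the staple cartridge of the electric stapler

### The arm

A 6-joint arm with a two-finger parallel gripper is mounted at the origin on a cart in front of the work surface, level with it; the furniture and walls round the work are solid. World frame = base frame: x ahead of the robot, y to its left, z up, the work surface at z = 0. Lengths are in m, angles in degrees, forces in N, time in s.
With the tool pointing down it reaches from about 0.35 to 0.875 m from the base axis. Payload 4.2 kg.
Tool frame: the origin (TCP) lies midway between the tips of the shut fingers; the grasp point (between the pads) lies 19 mm behind it (r.pinch_z is the distance from the TCP to the grasp point, in m); z points along the fingers, y is the line along which they close (so a half turn about z gives the same grasp; the last joint's range is limited). The gripper opens to 87 mm and grips with 3 to 60 N. Pads are 19 mm wide; open, the fingers measure 117 mm over their backs; the gripper's body (75 mm by 190 mm) begins 51 mm behind the grasp point.
Start: joints at [77.957, 22.042, 0.453, 0, -68.411, -14.817], TCP at [0.282, 0.558, 0.223] pointing down, gripper open.
Joint ranges: [-179.83, 179.83], [-69.29, 118.12], [-61.27, 80.66], [-181.25, 117.63], [-171.15, -9.14], [-177.46, 177.46]. Speed limits (degrees/s): [159.86, 159.86, 180, 180, 180, 180].

### API

Orientations are given as a 3x3 rotation matrix whose columns are the frame's x, y, z axes.
In Python, from station import r, imaging, models gives the robot as it stands. The module is installed in compiled form; this text tells all that it offers.
- The arm moves only by the tool apply_moves, never from a script. Its argument "moves" is a list of rows, each a list of 2 entries, a list of its own where there are three numbers: the shift along the tool's x, y, z in m, then the turn about the tool's z in degrees. A call has 1 to 5 rows; each row shifts and turns the commanded pose from where the row before left it, along the tool's axes as they then stand; what a row does not reach is not made up. A row lasts 1/12 s, in which the tool goes at most 41.7 mm and 7.16 degrees, less where a joint would pass 70% of its speed; a pose out of reach is approached as far as the arm can. A call is refused whole if a number of a shift passes 0.0417 or a number of a turn 7.16, either way. A call with a gripper value outside its range is refused whole. "hand" is the finger opening in m, from 0 to 0.087, set as the call begins (left out, the last holds). The fingers move at their own pace and stop on an object; the grip force is fixed at half the most. Time passes only in rows, so rows that do not move let the fingers close. It gives the time, the measured TCP pose, the force, the opening and the grip force at its end, in the units of the state.
- r.sense(): the state, without advancing time (a new reading comes with each control period).
- imaging.capture(name): name is "side" or "top" or "wrist"; returns a dict with "frame" (420x560x3 uint8, blue, green, red), "intrinsics" (3x3 intrinsics, pixels), "dist" ([k1, k2, p1, p2, k3] as OpenCV has them; the pictures are not rectified), "eye" and "orientation" of the camera in the world. Camera axes: x right, y down, z forward; pixel columns grow to the right and rows downward; lengths in m; the calibration is good to about 2 mm. A picture is of the moment at which its call begins. There is no depth.
- r.finish_job(): hands the job in; it is judged then, once.
Trained networks look in a picture, given as the dict that the camera call returned (one of the last four; its "shot" number tells which), for a name from the list of things; names that differ only in an ending like _2 or _b are one class to them, and where a whole thing is asked for, a point or a joint stands for the part that bears it (a point fixed in the world has none). Each returns a list of dicts, best first, with "confidence" (0 to 1); they miss things now and then, are a little off and sometimes report something else, mostly with a low value. They report only what shows in the picture. A call takes as long as a camera call.
- models.cut_out(picture, target): "region" (420x560 bool, what is visible of it) and "extent" ([left, top, width, height] as shares, 0 to 1, of the picture: columns of its width, rows of its height, round what is visible of it).
- models.place_of(picture, target): "at" ([column, row] as shares, 0 to 1, of the picture: columns of its width, rows of its height: a listed point, or the origin of a listed thing).
The state is a dict: "time_s": time; "joints": joint angles; "joint_velocities": joint speeds; "effort": joint torques, N m; "tcp_pos": TCP position; "ee_rot": TCP orientation; "wrist_force": force on the tool from outside, world axes, zero at the start; "moment": the same for the moment, N m; "gripper_width": opening from 0.0 (shut) to 1.0 (fully open); "gripper_force": force on a finger pad.
Only numpy, scipy, OpenCV 4.12 (cv2) and the standard library are available. Lean on these libraries where they do the work, as an engineer would, in place of code of your own. Each camera call takes 0.05 s, during which the arm holds its last target. There are 200 camera calls.

### The job

The electric stapler has run out of staples. Squeeze the two green sprung tabs of the empty cartridge that is snapped into its top, draw the cartridge straight up and set it down in the empty right-hand compartment of the black desk tray; then take the full cartridge by its green tabs and press it down into the stapler until it is fully home and both tabs have sprung out and latched. Pinch and press gently, forcing nothing, and leave the other things where they are.

Things in the scene. Friction and masses are not known exactly. Their poses are not given: they have to be found in the camera images.
- power_stapler: Electric stapler, fixed to the worktop: white shell 108 mm wide (y), 153 mm long (x from -66 to +87), 80 mm high, with a black floating feed head that stands 18 mm proud of it and holds the cartridge well. Origin: on the worktop under the middle of the well.
- well (a point): Middle of the well's mouth in the flat top (deck, 82 x 82 mm) of the black feed head, 98 mm above the worktop when the head is up; moves with the head. z up; x along the mouth's 56 mm, y across its 38 mm; 3 mm lead-in chamfer, 1 mm play each side. A latched cartridge's underside is 30 mm below this point; it must be pressed at least that deep to latch, and its cap meets the deck at 33.5 mm.
- feed_head (a joint): How far the feed head with its well has sunk (m): 0 up, 0.024 end stop. It floats on springs: it gives from 1 to 3 N on and sinks 1 mm for each 0.85 N more, so it goes down 8 to 15 mm with a cartridge pressed in and 'home' is felt, not measured: with the tabs kept pinched, 11 to 16 N takes the cartridge home, then let the tabs out while holding it down. Over 20 N rams it on its stop.
- ejector (a joint): Sprung plate in the well that pushes a cartridge up (m): 0 at the depth of a latched cartridge, -0.008 with the well empty (it meets a cartridge 22 mm deep), 0.0035 when the cap is on the deck. It pushes with 3 N at -0.008, 7 N at 0, 9 N at 0.0035, and is damped (2 N more at 20 mm/s). Pinch a latched cartridge free and this push is felt at the wrist.
- spent: Empty staple cartridge, light grey, 70 x 44 x 58 mm (x, y, z), window on top dark and empty, at first snapped into the well; 70 to 120 g. Origin: centre of underside; z up, x along the 70 mm. Green thumb pads on its +y and -y sides, 35 to 56 mm above the origin, 22 mm wide, 44 mm apart over the outside. Cap 21 mm wide. Below 32 mm the body is 54 x 36 mm, foot tapered. Fits either way round.
- spent_tab_l (a joint): Inward travel of the empty cartridge's +y tab (m): 0 sprung out, 0.004 pinched to its stop (pads then 36 mm apart over both). Its spring pushes back with 2 N at rest, 5 N at the stop; over 30 N a side cracks the tabs, about 14 N is right. Under the pad a leg bears a hook, its top 22 mm above the underside, that latches below the well's lip when out and clears it when pinched.
- spent_tab_r (a joint): The same for the empty cartridge's -y tab.
- fresh: Full staple cartridge, light grey, 70 x 44 x 58 mm (x, y, z), steel staples in the window on top, at first upright on the worktop; 130 to 250 g. Origin: centre of underside; z up, x along the 70 mm. Green thumb pads on its +y and -y sides, 35 to 56 mm above the origin, 22 mm wide, 44 mm apart over the outside. Cap 21 mm wide. Below 32 mm the body is 54 x 36 mm, foot tapered. Fits either way round.
- fresh_tab_l (a joint): Inward travel of the full cartridge's +y tab (m): 0 sprung out, 0.004 pinched to its stop (pads then 36 mm apart over both). Its spring pushes back with 2 N at rest, 5 N at the stop; over 30 N a side cracks the tabs, about 14 N is right. Under the pad a leg bears a hook, its top 22 mm above the underside, that latches below the well's lip when out and clears it when pinched.
- fresh_tab_r (a joint): The same for the full cartridge's -y tab. (With its tabs left free the cartridge also snaps in, pressed on its cap with some 15 to 19 N.)
- desk_tray: Black desk tray, fixed, 160 x 280 mm (x, y). Origin: centre of its underside; y to the robot's left. Floor 3 mm thick, walls 3 mm thick, up to 27 mm high. A divider 20 mm high lies 22 mm to the -y side of the origin: the empty right-hand compartment reaches from 24 to 137 mm on the -y side (middle at 80) and 77 mm either way in x. The left one holds bystanders.
- highlighter: Yellow highlighter, 125 mm long, lying in the tray's left compartment. Bystander.
- binder_clip: Black binder clip, 29 x 32 x 36 mm, in the tray's left compartment. Bystander.
- glue_stick: Grey and white glue stick, 26 mm thick, 88 mm high, standing behind the work. Bystander.
- clip_tub: Round grey tub of paper clips, 66 mm across, 34 mm high, behind the work at the left. Bystander.

How it is judged (in metres and radians):
On the way, in this order (a step that is already met when the one before it is completed fails the run):
1. the empty cartridge is drawn up clear of the well (z of spent in the frame of well above 0.004 m), for 0.1 s.
2. the full cartridge is home in the well with both tabs sprung out (z of fresh in the frame of well between -0.0325 and -0.029 m and horizontal distance between fresh and well below 0.004 m and value of joint each of fresh_tab_l, fresh_tab_r below 0.0007 m), for 0.2 s.
At the end, for the whole second after the job is handed in: The full cartridge is latched: underside 29 to 32.5 mm below the mouth, within 4 mm of centre, tabs out to within 0.7 mm, head up within 4 mm. The empty one rests in the tray's right-hand compartment, origin 12 mm or more from its walls and at most 35 mm above the tray's underside (all of step 2 and x of spent in the frame of desk_tray between -0.06 and 0.06 m and y of spent in the frame of desk_tray between -0.125 and -0.035 m and z of spent in the frame of desk_tray below 0.035 m and linear speed of each of spent, fresh below 0.02 m/s and value of joint feed_head below 0.004 m); the robot touches nothing.
It fails at once if a cartridge's tabs are pinched with over 30 N a side (60 N for both) (contact force between the fingers and spent above 60 N or contact force between the fingers and fresh above 60 N).
It fails at once if the feed head is rammed down to its end stop (a push of over 20 N) (value of joint feed_head above 0.0232 m).
It fails at once if a cartridge is wrenched or jammed in the stapler (contact forces adding up to over 40 N; a latched one at rest has 14 N) (contact force between any of spent, fresh and power_stapler above 40 N).
It fails at once if a bystander is shifted by more than 20 mm (distance of any of highlighter, binder_clip, glue_stick, clip_tub from where it was at the start of the episode above 0.02 m).
It also fails if it takes over 61 s, if anything falls off the work surface, if the arm or the gripper's body presses on something with over 40 N, if the wrist force passes 120 N, or if a joint passes its speed limit or range.

## Working session

There is one attempt and no reset: what is moved stays moved. The work goes in short steps, Python scripts to look and compute and a tool call to move; the robot and the scene stay as the last step left them, time stands still between calls to the robot, and variables do not carry over. Pictures are saved under pics/ and viewed, at most 10 in all, crops included, and the job is handed in when it is done.

Besides the shell and the picture viewer there is one more tool, called after "Request:" as name([rows], argument=value, ...), one row to a line, values as JSON. apply_moves: Moves the arm, as the interface text tells. Its arguments: {"type":"object","properties":{"moves":{"type":"array"},"hand":{"type":"number"}},"required":["moves"]}

```bash
mkdir -p pics
cat > h.py <<'E'
import numpy as np, cv2
from station import r, imaging, models
def ray(c,px):
    K=np.array(c["intrinsics"]);d=np.array(c["dist"])
    u=cv2.undistortPoints(np.array([[px]],float),K,d)[0,0]
    v=np.array(c["orientation"])@np.array([u[0],u[1],1.])
    return np.array(c["eye"]),v
def onz(c,px,z):
    e,v=ray(c,px); return e+v*(z-e[2])/v[2]
def proj(c,P):
    R=np.array(c["orientation"]);t=-R.T@np.array(c["eye"])
    return cv2.projectPoints(np.array(P,float).reshape(-1,3),cv2.Rodrigues(R.T)[0],t,np.array(c["intrinsics"]),np.array(c["dist"]))[0][:,0]
def tri(obs):
    A=np.zeros((3,3));b=np.zeros(3)
    for c,px in obs:
        e,v=ray(c,px);v=v/np.linalg.norm(v);M=np.eye(3)-np.outer(v,v);A+=M;b+=M@e
    return np.linalg.solve(A,b)
E
python3 - <<'E'
from h import *
s=r.sense();print(s["time_s"],np.round(s["ee_rot"],3).tolist(),s["wrist_force"],s["gripper_width"],r.pinch_z)
C={}
for n in("top","side"):
    c=imaging.capture(n);C[n]=c;cv2.imwrite(f"pics/{n}0.png",c["frame"]);print(n,np.round(c["eye"],3),np.round(c["orientation"],2).tolist())
    for t in("spent","fresh","well","power_stapler","desk_tray"):
        for k in models.place_of(c,t)[:2]:
            px=np.array(k["at"])*[560,420]; z={"well":.098,"spent":.068}.get(t,0)
            print(n,t,round(k["confidence"],2),np.round(px),np.round(onz(c,px,z),3))
E
```

```text
0.0 [[0.892, -0.452, -0.001], [-0.452, -0.892, -0.002], [0.0, 0.002, -1.0]] [-0.07659873 -0.03395335  1.46182329] 0.9985773791115858 0.0187
top [ 0.477 -0.067  0.968] [[-0.0, -1.0, 0.09], [-1.0, 0.0, 0.01], [-0.01, -0.09, -1.0]]
top spent 0.56 [174. 240.] [0.5   0.174 0.068]
top fresh 0.92 [406. 237.] [ 0.508 -0.349  0.   ]
top fresh 0.4 [265. 222.] [ 0.544 -0.02   0.   ]
top well 0.59 [170. 240.] [0.5   0.173 0.098]
top power_stapler 0.79 [182. 240.] [0.504 0.172 0.   ]
top desk_tray 0.92 [292. 232.] [ 0.522 -0.083  0.   ]
side [0.524 1.025 0.558] [[-1.0, -0.02, 0.03], [-0.04, 0.4, -0.92], [0.0, -0.92, -0.4]]
side spent 0.97 [305. 272.] [0.505 0.179 0.068]
side fresh 0.6 [305. 197.] [ 0.499 -0.362  0.   ]
side well 0.79 [309. 253.] [0.498 0.161 0.098]
side power_stapler 0.72 [307. 299.] [0.498 0.164 0.   ]
side power_stapler 0.32 [216. 311.] [0.669 0.214 0.   ]
side desk_tray 0.73 [294. 242.] [ 0.526 -0.077  0.   ]
```

View pics/top0.png

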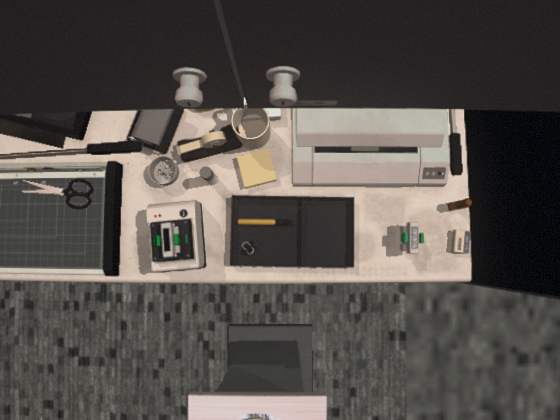

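View pics/side0.png

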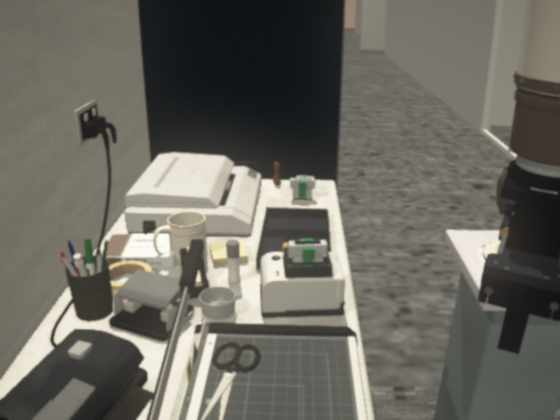

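The top view shows the stapler with the spent cartridge at about (172,240), the tray at about (292,232) and the fresh cartridge at about (410,238). The side view agrees. Next I measure the green pads for centres and yaw.

```bash
cat >> h.py <<'E'
def pads(c,z,box=None,show=True):
    f=c["frame"].astype(int);m=((f[...,1]>f[...,2]+35)&(f[...,1]>f[...,0]+20)).astype(np.uint8)
    n,l,st,ce=cv2.connectedComponentsWithStats(m)
    o=[]
    for i in range(1,n):
        if st[i,4]>=8:
            o.append((st[i,4],np.round(ce[i],1),st[i,:4],np.round(onz(c,ce[i],z),4)))
    return sorted(o,key=lambda a:-a[0])
def local(P):
    s=r.sense();return np.round(np.array(s["ee_rot"]).T@(np.array(P)-s["tcp_pos"]),4)
E
python3 - <<'E'
from h import *
c=imaging.capture("top")
for z in(.124,.056):
    for p in pads(c,z):print(z,*p)
c=imaging.capture("wrist");cv2.imwrite("pics/w0.png",c["frame"]);s=r.sense();print(c["eye"],np.round(c["orientation"],2).tolist(),local([.5,.173,.223]))
E
```

```text
0.124 56 [176.4 238.7] [174 234   6  11] [0.5022 0.1537 0.124 ]
0.124 49 [158.  240.2] [156 235   5  11] [0.4992 0.1917 0.124 ]
0.124 39 [405.5 237.1] [404 232   4  11] [ 0.5043 -0.3112  0.124 ]
0.124 27 [422.  237.7] [421 233   3  10] [ 0.503  -0.3452  0.124 ]
0.124 14 [186.  238.3] [185 235   3   8] [0.5031 0.1339 0.124 ]
0.124 9 [153.9 241.3] [153 238   2   8] [0.4968 0.2002 0.124 ]
0.056 56 [176.4 238.7] [174 234   6  11] [0.5042 0.1715 0.056 ]
0.056 49 [158.  240.2] [156 235   5  11] [0.501  0.2125 0.056 ]
0.056 39 [405.5 237.1] [404 232   4  11] [ 0.5065 -0.3309  0.056 ]
0.056 27 [422.  237.7] [421 233   3  10] [ 0.5051 -0.3676  0.056 ]
0.056 14 [186.  238.3] [185 235   3   8] [0.5052 0.1501 0.056 ]
0.056 9 [153.9 241.3] [153 238   2   8] [0.4984 0.2217 0.056 ]
[0.35553418 0.5198277  0.3842891 ] [[-0.45, -0.85, -0.27], [-0.89, 0.43, 0.14], [-0.0, 0.3, -0.95]] [ 0.3679  0.2447 -0.0005]
```

Request:
apply_moves([
  [[0,0,0],-6.3],
  [[0,0,0],-6.3],
  [[0,0,0],-6.3],
  [[0,0,0],-6.3],
  [[0,0,0],-6.2],
])

```text
time_s: 1.12
tcp_pos: [0.2824, 0.5576, 0.2226]
ee_rot: [[0.996, 0.085, 0.0], [0.085, -0.996, 0.0], [0.0, -0.0, -1.0]]
wrist_force: [0.9, 0.0, -0.7]
gripper_width: 1.001
gripper_force: 0.0
```

Request:
apply_moves([
  [[0.017,0.036,0],0],
  [[0.017,0.036,0],0],
  [[0.017,0.036,0],0],
  [[0.017,0.036,0],0],
  [[0.017,0.036,0],0],
])

```text
time_s: 1.53
tcp_pos: [0.3818, 0.3833, 0.2228]
ee_rot: [[0.997, 0.08, 0.0], [0.08, -0.997, 0.0], [0.0, -0.0, -1.0]]
wrist_force: [1.1, -0.2, -0.7]
gripper_width: 0.997
gripper_force: 0.0
```

Request:
apply_moves([
  [[0.017,0.036,0],0],
  [[0.017,0.036,0],0],
  [[0.017,0.036,0],0],
  [[0.017,0.036,0],0],
  [[0.017,0.036,0],0],
])

```text
time_s: 1.95
tcp_pos: [0.4809, 0.2104, 0.223]
ee_rot: [[0.997, 0.08, 0.001], [0.08, -0.997, 0.001], [0.001, -0.001, -1.0]]
wrist_force: [0.2, 1.8, -1.0]
gripper_width: 1.0
gripper_force: 0.0
```

Request:
apply_moves([
  [[0.017,0.036,0],0],
  [[0,0.006,0],0],
  [[0,0,0],0],
  [[0,0,0],0],
])

```text
time_s: 2.28
tcp_pos: [0.5006, 0.1714, 0.2226]
ee_rot: [[0.997, 0.078, 0.0], [0.078, -0.997, 0.0], [0.0, -0.0, -1.0]]
wrist_force: [-0.5, -0.3, 0.2]
gripper_width: 0.997
gripper_force: 0.0
```

Run:
```python
from h import *
c=imaging.capture("wrist");cv2.imwrite("pics/w1.png",c["frame"]);s=r.sense()
print(s["tcp_pos"],np.round(s["ee_rot"],4).tolist(),s["wrist_force"],s["time_s"])
for p in pads(c,.124)[:6]:print(*p)
for t in("well","spent"):
    for k in models.place_of(c,t)[:2]:
        px=np.array(k["at"])*[560,420];print(t,k["confidence"],px,onz(c,px,{"well":.098,"spent":.068}[t]))
```

```text
[0.50041552 0.17212175 0.22262698] [[0.9968, 0.0794, 0.0002], [0.0794, -0.9968, 0.0003], [0.0002, -0.0003, -1.0]] [-0.2894886   0.30010984 -0.57753732] 2.3333
225 [300.1 212.1] [296 199   9  27] [0.5036 0.1573 0.124 ]
222 [255.5 211.4] [251 199  10  27] [0.5012 0.194  0.124 ]
76 [316.5 204.5] [315 195   4  20] [0.5111 0.1445 0.124 ]
50 [240.  205.8] [239 197   3  18] [0.5051 0.207  0.124 ]
spent 0.97 [276.08  197.484] [0.49972931 0.17792595 0.068     ]
```

View pics/w1.png

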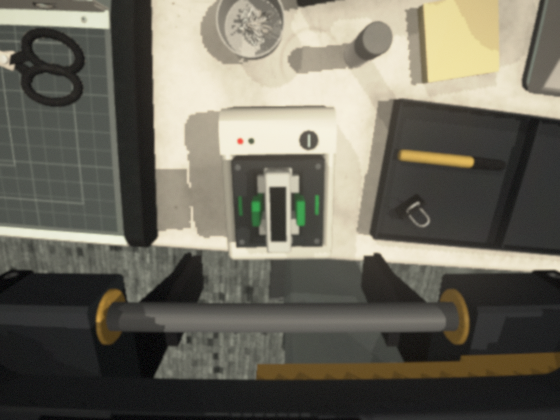

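The wrist view shows the stapler well below, with spent pads at (255,211) and (300,212) and fingertips at about (195,260) and (370,260). I'll go lower and refine.

Request:
apply_moves([
  [[0.002,-0.003,0.025],0],
  [[0,0,0.025],0],
  [[0,0,0.022],0],
  [[0,0,0],0],
  [[0,0,0],0],
], hand=0.06)

```text
time_s: 2.85
tcp_pos: [0.5018, 0.1755, 0.1501]
ee_rot: [[0.997, 0.081, -0.002], [0.081, -0.997, -0.002], [-0.002, 0.002, -1.0]]
wrist_force: [-0.4, 0.6, 0.2]
gripper_width: 0.73
gripper_force: 0.0
```

Request:
apply_moves([
  [[0,0,0],0],
  [[0,0,0],0],
])

```text
time_s: 3.02
tcp_pos: [0.5033, 0.1759, 0.1524]
ee_rot: [[0.997, 0.08, 0.003], [0.08, -0.997, 0.002], [0.003, -0.001, -1.0]]
wrist_force: [1.3, -0.5, -0.0]
gripper_width: 0.697
gripper_force: 0.0
```

Run:
```python
from h import *
c=imaging.capture("wrist");cv2.imwrite("pics/w2.png",cv2.resize(c["frame"][120:400,120:440],None,fx=2,fy=2));s=r.sense()
print(s["tcp_pos"],s["wrist_force"],s["gripper_width"]*.087,s["time_s"])
for p in pads(c,.124)[:6]:print(*p)
for p in pads(c,.098)[:6]:print(*p)
R=np.array(s["ee_rot"]);print(proj(c,[s["tcp_pos"]+R@[0,y,0] for y in(-.0305,0,.0305)]))
```

```text
[0.50318971 0.17565971 0.15227512] [-0.35749438  0.52540003  0.08385069] 0.0603235215059471 3.0667
415 [312.7 247.8] [307 227  13  40] [0.505  0.1573 0.124 ]
400 [253.8 247.7] [248 226  12  42] [0.5021 0.194  0.124 ]
126 [332.2 235.8] [330 224   6  25] [0.514  0.1462 0.124 ]
97 [234.  237.3] [232 226   5  24] [0.5081 0.2066 0.124 ]
415 [312.7 247.8] [307 227  13  40] [0.4942 0.1539 0.098 ]
400 [253.8 247.7] [248 226  12  42] [0.4908 0.1956 0.098 ]
126 [332.2 235.8] [330 224   6  25] [0.5043 0.1412 0.098 ]
97 [234.  237.3] [232 226   5  24] [0.4976 0.2099 0.098 ]
[[227.13457218 268.89569068]
 [283.20301649 269.01579793]
 [339.27675386 268.97901011]]
```

View pics/w2.png

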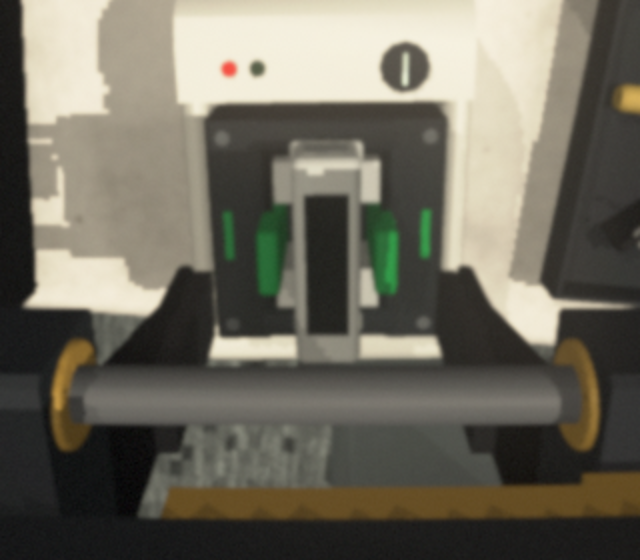

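Finger midpoint is at column 283.2 and the pad midpoint at 283.2, so it is aligned across. The well is about 2 mm nearer in x. Descend.

Request:
apply_moves([
  [[-0.002,0,0.015],0],
  [[0,0,0.015],0],
  [[0,0,0.01],0],
  [[0,0,0.005],0],
  [[0,0,0],0],
])

```text
time_s: 3.48
tcp_pos: [0.5001, 0.1744, 0.105]
ee_rot: [[0.997, 0.079, -0.001], [0.079, -0.997, -0.001], [-0.001, 0.001, -1.0]]
wrist_force: [-0.2, 1.0, -0.7]
gripper_width: 0.69
gripper_force: 0.0
```

Request:
apply_moves([
  [[0,0,0],0],
  [[0,0,0],0],
  [[0,0,0],0],
  [[0,0,0],0],
], hand=0.05)

```text
time_s: 3.82
tcp_pos: [0.5007, 0.1748, 0.1062]
ee_rot: [[0.997, 0.079, 0.001], [0.079, -0.997, 0.001], [0.001, -0.001, -1.0]]
wrist_force: [-0.1, -0.0, -0.2]
gripper_width: 0.586
gripper_force: 0.0
```

Run:
```python
from h import *
c=imaging.capture("wrist");s=r.sense()
print(s["tcp_pos"],s["wrist_force"],s["gripper_width"]*.087,s["gripper_force"],s["time_s"])
for p in pads(c,.118)[:6]:print(*p)
R=np.array(s["ee_rot"]);print(proj(c,[s["tcp_pos"]+R@[0,y,0] for y in(-.025,0,.025)]))
```

```text
[0.50061684 0.17478791 0.10606608] [-0.9022043  -0.29324454 -0.04039198] 0.05034633960342049 0.0 3.8667
674 [244.6 276.3] [236 246  18  57] [0.5009 0.1943 0.118 ]
645 [318.2 278.5] [311 251  15  52] [0.5027 0.1569 0.118 ]
32 [343.5 249.3] [341 247   6   6] [0.5197 0.1463 0.118 ]
19 [219.9 250.4] [218 249   5   4] [0.5142 0.2072 0.118 ]
[[236.95827946 268.88539276]
 [282.92886929 268.96295362]
 [328.90802859 268.93523986]]
```

Request:
apply_moves([
  [[0,-0.0007,0.001],0],
  [[0,0,0],0],
  [[0,0,0],0],
], hand=0.044)

```text
time_s: 4.12
tcp_pos: [0.5003, 0.1753, 0.1046]
ee_rot: [[0.997, 0.079, -0.0], [0.079, -0.997, -0.0], [-0.0, 0.0, -1.0]]
wrist_force: [0.6, -0.7, -0.1]
gripper_width: 0.512
gripper_force: 0.3
```

Request:
apply_moves([
  [[0,0,0],0],
  [[0,0,0],0],
  [[0,0,0],0],
], hand=0.042)

```text
time_s: 4.37
tcp_pos: [0.5002, 0.1753, 0.1046]
ee_rot: [[0.997, 0.079, -0.0], [0.079, -0.997, -0.0], [-0.0, 0.0, -1.0]]
wrist_force: [-0.5, -0.2, 0.3]
gripper_width: 0.483
gripper_force: 4.1
```

Request:
apply_moves([
  [[0,0,0],0],
  [[0,0,0],0],
  [[0,0,0],0],
], hand=0.04)

```text
time_s: 4.62
tcp_pos: [0.5003, 0.1757, 0.1047]
ee_rot: [[0.997, 0.079, 0.0], [0.079, -0.997, 0.0], [0.0, -0.0, -1.0]]
wrist_force: [-1.6, 0.7, 2.7]
gripper_width: 0.467
gripper_force: 4.4
```

Request:
apply_moves([
  [[0,0,0],0],
  [[0,0,0],0],
  [[0,0,0],0],
], hand=0.038)

```text
time_s: 4.87
tcp_pos: [0.5003, 0.1752, 0.1049]
ee_rot: [[0.997, 0.079, 0.0], [0.079, -0.997, -0.0], [0.0, 0.0, -1.0]]
wrist_force: [-1.9, 0.1, 3.9]
gripper_width: 0.44
gripper_force: 4.1
```

Request:
apply_moves([
  [[0,0,0],0],
  [[0,0,0],0],
  [[0,0,0],0],
], hand=0.036)

```text
time_s: 5.12
tcp_pos: [0.5004, 0.1752, 0.1048]
ee_rot: [[0.997, 0.079, 0.0], [0.079, -0.997, -0.0], [0.0, 0.0, -1.0]]
wrist_force: [-1.6, -0.8, 4.1]
gripper_width: 0.418
gripper_force: 4.8
```

Request:
apply_moves([
  [[0,0,0],0],
  [[0,0,0],0],
  [[0,0,0],0],
], hand=0.0345)

```text
time_s: 5.37
tcp_pos: [0.5004, 0.1751, 0.1046]
ee_rot: [[0.997, 0.079, 0.0], [0.079, -0.997, -0.0], [-0.0, 0.0, -1.0]]
wrist_force: [-1.6, -2.0, 5.2]
gripper_width: 0.4
gripper_force: 13.4
```

Request:
apply_moves([
  [[0,0,-0.003],0],
  [[0,0,-0.003],0],
  [[0,0,-0.003],0],
  [[0,0,-0.003],0],
  [[0,0,0],0],
])

```text
time_s: 5.78
tcp_pos: [0.5005, 0.1756, 0.1169]
ee_rot: [[0.997, 0.079, 0.001], [0.079, -0.997, 0.001], [0.001, -0.001, -1.0]]
wrist_force: [0.1, -0.0, -0.6]
gripper_width: 0.399
gripper_force: 13.6
```

Request:
apply_moves([
  [[0,0,-0.008],0],
  [[0,0,-0.012],0],
  [[0,0,-0.02],0],
  [[0,0,-0.02],0],
  [[0,0,-0.01],0],
])

```text
time_s: 6.2
tcp_pos: [0.5014, 0.1759, 0.1893]
ee_rot: [[0.997, 0.08, 0.004], [0.08, -0.997, 0.002], [0.004, -0.002, -1.0]]
wrist_force: [0.6, 0.2, -0.1]
gripper_width: 0.4
gripper_force: 13.6
```

Run:
```python
from h import *
c=imaging.capture("top");s=r.sense();print(s["tcp_pos"],s["wrist_force"],s["gripper_force"])
for px in[(230,197),(354,197),(354,267),(230,268),(301,198),(301,267)]:print(px,onz(c,px,.027 if px[0]!=301 else .02))
for k in models.place_of(c,"spent")[:2]:
    px=np.array(k["at"])*[560,420];print(k["confidence"],px,onz(c,px,s["tcp_pos"][2]-.037))
d=models.cut_out(c,"desk_tray")[0];q=cv2.minAreaRect(np.argwhere(d["region"])[:,::-1].astype(np.float32));print(d["confidence"],q)
b=cv2.boxPoints(q);print([np.round(onz(c,p,.027),3) for p in b])
R=np.array(s["ee_rot"]);print(local([.52,-.163,.17]))
```

```text
[0.5020849  0.17630113 0.19055639] [0.30512055 0.26350828 0.73737087] 13.569436222314835
(230, 197) [0.5997242  0.05775265 0.027     ]
(354, 197) [ 0.59894671 -0.2237032   0.027     ]
(354, 267) [ 0.44115533 -0.22118315  0.027     ]
(230, 268) [0.4395146  0.05644925 0.027     ]
(301, 198) [ 0.59780866 -0.10364545  0.02      ]
(301, 267) [ 0.44139679 -0.10276181  0.02      ]
0.49 [249.704 248.514] [0.48229734 0.00173437 0.15355639]
0.37 [164.024 239.19 ] [0.50037644 0.17059585 0.15355639]
0.92 ((292.0, 231.0), (72.0, 124.0), 90.0)
[array([0.604, 0.058, 0.027]), array([ 0.604, -0.224,  0.027]), array([ 0.441, -0.221,  0.027]), array([0.442, 0.056, 0.027])]
[-0.0071  0.3391  0.0166]
```

Request:
apply_moves([
  [[-0.001,0.02,0],0],
  [[-0.001,0.035,0],0],
  [[-0.001,0.037,0],0],
  [[-0.001,0.037,0],0],
  [[-0.001,0.037,0],0],
])

```text
time_s: 6.77
tcp_pos: [0.5072, 0.0079, 0.1849]
ee_rot: [[0.997, 0.08, -0.003], [0.08, -0.997, -0.001], [-0.003, 0.0, -1.0]]
wrist_force: [0.2, -1.0, -0.7]
gripper_width: 0.4
gripper_force: 13.6
```

Request:
apply_moves([
  [[-0.001,0.037,0],0],
  [[-0.001,0.037,0],0],
  [[0,0.037,0],0],
  [[0,0.037,0],0],
  [[0,0.025,0.01],0],
])

```text
time_s: 7.18
tcp_pos: [0.5204, -0.166, 0.1765]
ee_rot: [[0.997, 0.078, 0.001], [0.078, -0.997, -0.001], [0.001, 0.001, -1.0]]
wrist_force: [1.3, 0.8, -0.9]
gripper_width: 0.402
gripper_force: 13.6
```

Request:
apply_moves([
  [[0,0,0.03],0],
  [[0,0,0.035],0],
  [[0,0,0.03],0],
  [[0,0,0.02],0],
  [[0,0,0],0],
])

```text
time_s: 7.6
tcp_pos: [0.5151, -0.1629, 0.0555]
ee_rot: [[0.997, 0.077, -0.013], [0.077, -0.997, 0.002], [-0.013, -0.003, -1.0]]
wrist_force: [-0.8, -0.4, -1.0]
gripper_width: 0.399
gripper_force: 13.6
```

Run:
```python
from h import *
c=imaging.capture("wrist");cv2.imwrite("pics/w3.png",c["frame"]);s=r.sense();print(s["tcp_pos"],s["wrist_force"],s["gripper_force"],s["gripper_width"])
c=imaging.capture("top")
for k in models.place_of(c,"fresh")[:2]+models.place_of(c,"spent")[:2]:
    px=np.array(k["at"])*[560,420];print(k["confidence"],px,onz(c,px,0))
```

```text
[ 0.51731101 -0.16311554  0.05825242] [ 0.19117689 -0.46343857 -0.34772619] 13.569523841142654 0.3981854071553855
0.77 [406.504 235.704] [ 0.51160634 -0.34958614  0.        ]
```

View pics/w3.png

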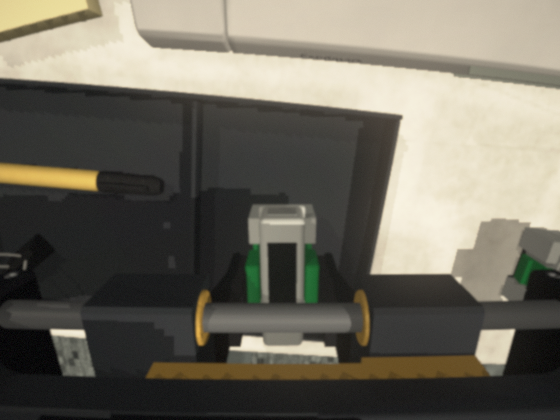

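The cartridge is upright in the gripper at about (282,255), over the right compartment (columns 200–380). Lower it.

Request:
apply_moves([
  [[0,0,0.006],0],
  [[0,0,0.004],0],
  [[0,0,0.003],0],
  [[0,0,0.002],0],
  [[0,0,0],0],
])

```text
time_s: 8.22
tcp_pos: [0.5199, -0.1631, 0.0462]
ee_rot: [[0.997, 0.079, -0.001], [0.079, -0.997, 0.0], [-0.001, -0.0, -1.0]]
wrist_force: [0.4, -0.4, -1.5]
gripper_width: 0.402
gripper_force: 13.6
```

Request:
apply_moves([
  [[0,0,0.001],0],
  [[0,0,0.001],0],
  [[0,0,0],0],
])

```text
time_s: 8.47
tcp_pos: [0.5201, -0.1632, 0.0445]
ee_rot: [[0.997, 0.079, -0.0], [0.079, -0.997, 0.0], [-0.0, -0.0, -1.0]]
wrist_force: [0.9, 0.0, -0.4]
gripper_width: 0.399
gripper_force: 13.6
```

Request:
apply_moves([
  [[0,0,0.001],0],
  [[0,0,0.001],0],
  [[0,0,0.001],0],
  [[0,0,0],0],
])

```text
time_s: 8.8
tcp_pos: [0.52, -0.1632, 0.0413]
ee_rot: [[0.997, 0.079, -0.0], [0.079, -0.997, 0.0], [-0.0, -0.0, -1.0]]
wrist_force: [-0.4, 0.5, -1.0]
gripper_width: 0.4
gripper_force: 13.6
```

Request:
apply_moves([
  [[0,0,0.001],0],
  [[0,0,0],0],
  [[0,0,0],0],
])

```text
time_s: 9.05
tcp_pos: [0.5201, -0.1632, 0.0405]
ee_rot: [[0.997, 0.079, -0.0], [0.079, -0.997, -0.0], [-0.0, -0.0, -1.0]]
wrist_force: [1.6, -0.1, -0.3]
gripper_width: 0.4
gripper_force: 13.6
```

Request:
apply_moves([
  [[0,0,0.0007],0],
  [[0,0,0],0],
  [[0,0,0],0],
])

```text
time_s: 9.3
tcp_pos: [0.5203, -0.1632, 0.04]
ee_rot: [[0.997, 0.079, 0.0], [0.079, -0.997, -0.0], [0.0, 0.0, -1.0]]
wrist_force: [0.2, 0.1, -1.1]
gripper_width: 0.406
gripper_force: 13.6
```

Request:
apply_moves([
  [[0,0,0.0005],0],
  [[0,0,0],0],
  [[0,0,0],0],
])

```text
time_s: 9.55
tcp_pos: [0.5203, -0.1632, 0.0399]
ee_rot: [[0.997, 0.079, 0.001], [0.079, -0.997, -0.0], [0.001, 0.0, -1.0]]
wrist_force: [-1.0, -0.4, 4.8]
gripper_width: 0.398
gripper_force: 14.4
```

Request:
apply_moves([
  [[0,0,0],0],
  [[0,0,0],0],
  [[0,0,0],0],
  [[0,0,0],0],
  [[0,0,0],0],
], hand=0.06)

```text
time_s: 9.97
tcp_pos: [0.5199, -0.1631, 0.0389]
ee_rot: [[0.997, 0.079, -0.001], [0.079, -0.997, 0.0], [-0.001, -0.0, -1.0]]
wrist_force: [0.7, -0.0, 0.3]
gripper_width: 0.661
gripper_force: 0.0
```

Request:
apply_moves([
  [[0,0,-0.01],0],
  [[0,0,-0.02],0],
  [[0,0,-0.03],0],
  [[0,0,-0.04],0],
  [[0,0,-0.02],0],
])

```text
time_s: 10.38
tcp_pos: [0.5221, -0.1636, 0.1643]
ee_rot: [[0.997, 0.08, 0.006], [0.08, -0.997, -0.002], [0.006, 0.002, -1.0]]
wrist_force: [0.8, -0.1, 0.5]
gripper_width: 0.687
gripper_force: 0.0
```

Run:
```python
from h import *
c=imaging.capture("top");s=r.sense();print(s["tcp_pos"],local([.507,-.350,.16]))
for t in("spent","fresh"):
  for k in models.place_of(c,t)[:2]:
    px=np.array(k["at"])*[560,420];print(t,k["confidence"],px,onz(c,px,0))
for p in pads(c,.056):print(*p)
```

```text
[ 0.5240672  -0.16394503  0.16752343] [-0.0321  0.184   0.0078]
fresh 0.65 [408.296 237.006] [ 0.50855618 -0.35374185  0.        ]
27 [422.  237.7] [421 233   3  10] [ 0.5051 -0.3676  0.056 ]
25 [405.7 238.8] [404 235   4   8] [ 0.5029 -0.3313  0.056 ]
8 [154.  241.5] [154 238   1   8] [0.498  0.2214 0.056 ]
```

Contact was felt (4.8 N) and the cartridge is released. Moving on to the fresh one.

Request:
apply_moves([
  [[-0.006,0.037,0],0],
  [[-0.006,0.037,0],0],
  [[-0.006,0.037,0],0],
  [[-0.006,0.037,0],0],
  [[-0.004,0.037,0],0],
])

```text
time_s: 10.95
tcp_pos: [0.5054, -0.3509, 0.1579]
ee_rot: [[0.997, 0.079, -0.003], [0.079, -0.997, 0.002], [-0.003, -0.002, -1.0]]
wrist_force: [1.4, -0.3, 0.8]
gripper_width: 0.691
gripper_force: 0.0
```

Request:
apply_moves([
  [[0,0,0.02],0],
  [[0,0,0.02],0],
  [[0,0,0.01],0],
  [[0,0,0],0],
  [[0,0,0],0],
])

```text
time_s: 11.37
tcp_pos: [0.5065, -0.3494, 0.1085]
ee_rot: [[0.997, 0.08, -0.002], [0.08, -0.997, 0.001], [-0.002, -0.001, -1.0]]
wrist_force: [0.3, 0.4, 0.0]
gripper_width: 0.694
gripper_force: 0.0
```

Request:
apply_moves([
  [[0,0,0],0],
  [[0,0,0],0],
  [[0,0,0],0],
])

```text
time_s: 11.62
tcp_pos: [0.5076, -0.3497, 0.1106]
ee_rot: [[0.997, 0.08, 0.002], [0.08, -0.997, -0.001], [0.002, 0.001, -1.0]]
wrist_force: [-0.4, -0.9, -0.4]
gripper_width: 0.695
gripper_force: 0.0
```

Run:
```python
from h import *
c=imaging.capture("wrist");cv2.imwrite("pics/w4.png",c["frame"]);s=r.sense()
print(s["tcp_pos"],np.round(s["ee_rot"],4).tolist(),s["wrist_force"],s["gripper_width"]*.087,s["time_s"])
for p in pads(c,.05)[:4]:print(*p)
R=np.array(s["ee_rot"]);print(proj(c,[s["tcp_pos"]+R@[0,y,0] for y in(-.0305,0,.0305)]))
t=imaging.capture("top")
for k in models.place_of(t,"spent")[:2]+models.place_of(t,"fresh")[:1]:
    px=np.array(k["at"])*[560,420];print(k["confidence"],px,onz(t,px,0.003))
```

```text
[ 0.50752293 -0.34969425  0.11047114] [[0.9968, 0.0798, 0.0018], [0.0798, -0.9968, -0.0008], [0.0018, 0.0009, -1.0]] [0.27674094 0.19015167 0.58576937] 0.0599583195968822 11.6667
902 [ 53.4 187.7] [ 33 173  44  37] [ 0.5263 -0.1858  0.05  ]
242 [307.1 236.5] [302 223  12  28] [ 0.5043 -0.3676  0.05  ]
173 [254.6 231.1] [251 218   9  27] [ 0.5054 -0.3296  0.05  ]
[[226.80022929 268.88309688]
 [282.84973053 268.99004821]
 [338.90723745 268.9402779 ]]
0.9 [326.312 232.008] [ 0.52082492 -0.16222672  0.003     ]
```

View pics/w4.png

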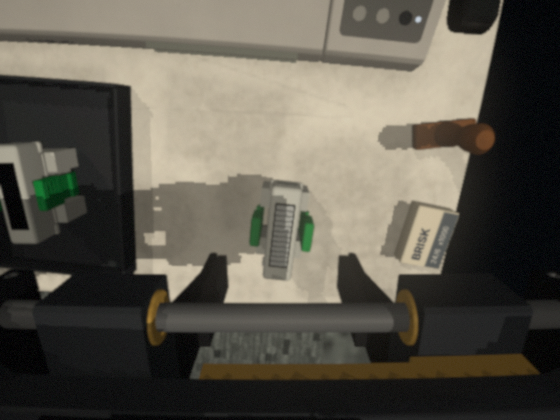

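Spent stands upright in the tray at (20,190). Fresh pads are at (255,231) and (307,236), turned about 6° relative to the tool. Turn and descend.

Request:
apply_moves([
  [[0,0,0],6.1],
  [[-0.003,-0.001,0.015],0],
  [[0,0,0.015],0],
  [[0,0,0.005],0],
  [[0,0,0],0],
])

```text
time_s: 12.23
tcp_pos: [0.503, -0.3483, 0.073]
ee_rot: [[1.0, -0.027, -0.003], [-0.027, -1.0, 0.001], [-0.003, -0.001, -1.0]]
wrist_force: [-0.1, -0.5, -0.3]
gripper_width: 0.691
gripper_force: 0.0
```

Request:
apply_moves([
  [[0,0,0],0],
  [[0,0,0],0],
  [[0,0,0],0],
  [[0,0,0],0],
])

```text
time_s: 12.57
tcp_pos: [0.5044, -0.3489, 0.0752]
ee_rot: [[1.0, -0.027, 0.001], [-0.027, -1.0, -0.001], [0.001, 0.001, -1.0]]
wrist_force: [0.3, 1.5, 0.9]
gripper_width: 0.688
gripper_force: 0.0
```

Run:
```python
from h import *
c=imaging.capture("wrist");s=r.sense()
print(s["tcp_pos"],np.round(s["ee_rot"],4).tolist(),s["time_s"])
for p in pads(c,.05)[:4]:print(*p)
R=np.array(s["ee_rot"]);print(proj(c,[s["tcp_pos"]+R@[0,y,0] for y in(-.0305,0,.0305)]))
```

```text
[ 0.50426504 -0.34886627  0.07501885] [[0.9996, -0.0272, 0.0011], [-0.0272, -0.9996, -0.0005], [0.0011, 0.0004, -1.0]] 12.6167
704 [ 18.5 221.8] [  0 202  48  48] [ 0.527 -0.186  0.05 ]
245 [250.9 249.4] [247 235   9  30] [ 0.5054 -0.3295  0.05  ]
133 [311.5 251.5] [309 237   7  29] [ 0.503  -0.3668  0.05  ]
9 [310.3 221.4] [309 220   3   4] [ 0.5226 -0.3661  0.05  ]
[[226.36185544 268.8150923 ]
 [282.41108799 268.91694405]
 [338.47149595 268.86228069]]
```

Request:
apply_moves([
  [[0,0,0.012],1],
  [[0,0,0.012],0],
  [[0,0,0.009],0],
  [[0,-0.0005,0.004],0],
  [[0,0,0],0],
])

```text
time_s: 13.03
tcp_pos: [0.5033, -0.3479, 0.0363]
ee_rot: [[0.999, -0.045, -0.002], [-0.045, -0.999, 0.001], [-0.002, -0.001, -1.0]]
wrist_force: [0.1, 0.1, -0.3]
gripper_width: 0.69
gripper_force: 0.0
```

Request:
apply_moves([
  [[0,0,0],0],
  [[0,0,0],0],
  [[0,0,0],0],
  [[0,0,0],0],
], hand=0.046)

```text
time_s: 13.37
tcp_pos: [0.5043, -0.3484, 0.038]
ee_rot: [[0.999, -0.045, 0.001], [-0.045, -0.999, -0.0], [0.001, 0.0, -1.0]]
wrist_force: [0.6, -0.1, -0.2]
gripper_width: 0.545
gripper_force: 0.0
```

Run:
```python
from h import *
c=imaging.capture("wrist");s=r.sense()
print(s["tcp_pos"],np.round(s["ee_rot"],4).tolist(),s["wrist_force"],s["gripper_force"],s["gripper_width"]*.087)
for p in pads(c,.05)[:4]:print(*p)
```

```text
[ 0.50420175 -0.34836382  0.03787407] [[0.999, -0.0446, 0.0009], [-0.0446, -0.999, -0.0004], [0.0009, 0.0003, -1.0]] [-0.64822881 -0.15011455 -0.84621907] 0.0 0.046796252340921385
366 [319.9 280.4] [315 262  12  37] [ 0.503  -0.3674  0.05  ]
336 [245.1 277.2] [239 262  13  37] [ 0.5065 -0.3295  0.05  ]
81 [  3.1 243.9] [  0 232   9  21] [ 0.5296 -0.2069  0.05  ]
9 [249.4 243.2] [249 241   2   5] [ 0.525  -0.3331  0.05  ]
```

Request:
apply_moves([
  [[0,0,0],0],
  [[0,0,0],0],
  [[0,0,0],0],
], hand=0.041)

```text
time_s: 13.67
tcp_pos: [0.5041, -0.3484, 0.0377]
ee_rot: [[0.999, -0.044, 0.001], [-0.044, -0.999, -0.0], [0.001, 0.0, -1.0]]
wrist_force: [0.4, -0.1, 0.6]
gripper_width: 0.478
gripper_force: 2.9
```

Request:
apply_moves([
  [[0,0,0],0],
  [[0,0,0],0],
  [[0,0,0],0],
  [[0,0,0],0],
], hand=0.037)

```text
time_s: 14.0
tcp_pos: [0.5041, -0.3484, 0.0377]
ee_rot: [[0.999, -0.044, 0.0], [-0.044, -0.999, -0.0], [0.0, 0.0, -1.0]]
wrist_force: [-0.3, -0.1, 2.6]
gripper_width: 0.43
gripper_force: 4.4
```

Request:
apply_moves([
  [[0,0,0],0],
  [[0,0,0],0],
  [[0,0,0],0],
  [[0,0,0],0],
], hand=0.0345)

```text
time_s: 14.33
tcp_pos: [0.5041, -0.3486, 0.0378]
ee_rot: [[0.999, -0.044, 0.001], [-0.044, -0.999, -0.001], [0.001, 0.001, -1.0]]
wrist_force: [-0.3, -1.7, 4.7]
gripper_width: 0.401
gripper_force: 13.3
```

Request:
apply_moves([
  [[0,0,-0.003],0],
  [[0,0,-0.01],0],
  [[0,0,-0.03],0],
  [[0,0,-0.035],0],
  [[0,0,-0.035],0],
], hand=0.0338)

```text
time_s: 14.75
tcp_pos: [0.5028, -0.3473, 0.1503]
ee_rot: [[0.999, -0.045, -0.004], [-0.045, -0.999, 0.002], [-0.004, -0.002, -1.0]]
wrist_force: [1.8, 0.2, -1.9]
gripper_width: 0.394
gripper_force: 18.5
```

Request:
apply_moves([
  [[0,0,-0.03],0],
  [[0,0,-0.01],0],
  [[0,0,0],-7.15],
  [[0,0,0],0],
  [[0,0,0],0],
])

```text
time_s: 15.17
tcp_pos: [0.5029, -0.3474, 0.1887]
ee_rot: [[0.997, 0.077, -0.003], [0.077, -0.997, 0.002], [-0.003, -0.002, -1.0]]
wrist_force: [0.6, 0.1, -4.0]
gripper_width: 0.392
gripper_force: 18.6
```

Run:
```python
from h import *
c=imaging.capture("wrist");cv2.imwrite("pics/w5.png",c["frame"]);s=r.sense()
print(s["tcp_pos"],np.round(s["ee_rot"],4).tolist(),s["wrist_force"],s["gripper_force"],s["gripper_width"])
for p in pads(c,s["tcp_pos"][2]+.012)[:4]:print(*p)
c["frame"]=cv2.imread("pics/w3.png")
for p in pads(c,s["tcp_pos"][2]+.012)[:4]:print('w3',*p)
a=cv2.imread("pics/w3.png")[180:360,190:375];b=cv2.imread("pics/w5.png")[180:360,190:375]
cv2.imwrite("pics/cmp.png",cv2.resize(np.hstack([a,b]),None,fx=2,fy=2))
print(local([.5005,.1755,s["tcp_pos"][2]]))
```

```text
[ 0.50296527 -0.34748909  0.18851967] [[0.997, 0.0771, -0.0032], [0.0771, -0.997, 0.002], [-0.003, -0.0023, -1.0]] [ 0.54551934  0.63321558 -2.29257759] 18.586617708206177 0.3937551272803919
558 [109.8 166.3] [ 97 154  28  27] [ 0.5547 -0.2632  0.2005]
462 [310.6 279.4] [305 260  13  40] [ 0.5041 -0.3615  0.2005]
421 [253.  278.9] [246 261  14  39] [ 0.5021 -0.3322  0.2005]
260 [ 63.4 169.5] [ 57 157  14  26] [ 0.5516 -0.2407  0.2005]
w3 660 [252.9 275.2] [245 244  15  59] [ 0.5042 -0.332   0.2005]
w3 579 [311.3 280. ] [305 254  14  49] [ 0.5038 -0.3618  0.2005]
w3 263 [528.7 269.1] [519 256  26  28] [ 0.518  -0.474   0.2005]
w3 26 [308.3 247. ] [306 244   5   7] [ 0.5218 -0.3585  0.2005]
[ 0.0379 -0.5216  0.0011]
```

View pics/cmp.png

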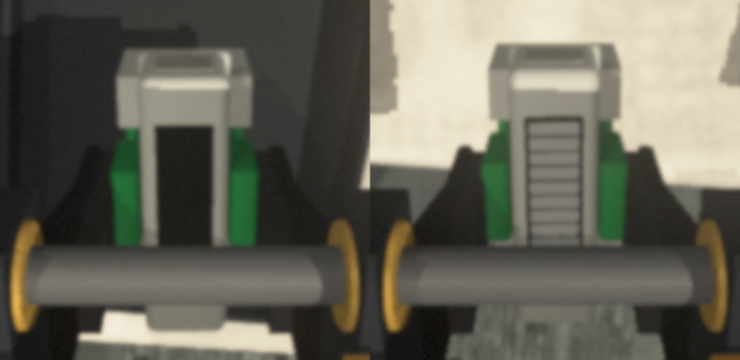

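The comparison shows the fresh cartridge held about 3 px higher in the image than spent was (about 1 mm +x), laterally equal. Carry it over.

Request:
apply_moves([
  [[0.002,-0.02,0],0],
  [[0.003,-0.035,0],0],
  [[0.003,-0.037,0],0],
  [[0.003,-0.037,0],0],
  [[0.003,-0.037,0],0],
])

```text
time_s: 15.63
tcp_pos: [0.5035, -0.1801, 0.1888]
ee_rot: [[0.997, 0.077, -0.003], [0.077, -0.997, 0.001], [-0.003, -0.001, -1.0]]
wrist_force: [0.4, 0.0, -2.3]
gripper_width: 0.393
gripper_force: 18.6
```

Request:
apply_moves([
  [[0.003,-0.037,0],0],
  [[0.003,-0.037,0],0],
  [[0.003,-0.037,0],0],
  [[0.003,-0.037,0],0],
  [[0.003,-0.037,0],0],
])

```text
time_s: 16.05
tcp_pos: [0.5037, 0.0056, 0.1892]
ee_rot: [[0.997, 0.078, -0.002], [0.078, -0.997, -0.0], [-0.002, 0.0, -1.0]]
wrist_force: [1.0, 0.2, -2.4]
gripper_width: 0.396
gripper_force: 18.6
```

Request:
apply_moves([
  [[0.003,-0.037,0],0],
  [[0.003,-0.037,0],0],
  [[0.001,-0.037,0],0],
  [[0.001,-0.037,0],0],
  [[0.001,-0.025,0],0],
])

```text
time_s: 16.47
tcp_pos: [0.499, 0.1798, 0.1891]
ee_rot: [[0.997, 0.08, -0.002], [0.08, -0.997, -0.001], [-0.002, 0.001, -1.0]]
wrist_force: [0.9, 0.0, -1.9]
gripper_width: 0.393
gripper_force: 18.6
```

Request:
apply_moves([
  [[0,0,0],0],
  [[0,0,0],0],
  [[0,0,0],0],
  [[0,0,0],0],
  [[0,0,0],0],
])

```text
time_s: 16.88
tcp_pos: [0.4997, 0.176, 0.1901]
ee_rot: [[0.997, 0.078, -0.001], [0.078, -0.997, -0.001], [-0.001, 0.0, -1.0]]
wrist_force: [0.7, -0.2, -1.7]
gripper_width: 0.388
gripper_force: 18.6
```

Run:
```python
from h import *
c=imaging.capture("wrist");cv2.imwrite("pics/w6.png",c["frame"])
s=r.sense();print(s["tcp_pos"],np.round(s["ee_rot"],4).tolist(),s["wrist_force"],s["gripper_force"],s["gripper_width"],local([.4994,.1752,.141]))
for p in pads(c,.098)[:6]:print(*p)
```

```text
[0.49984374 0.17606692 0.19020278] [[0.9969, 0.0781, -0.0004], [0.0781, -0.9969, -0.0003], [-0.0004, 0.0002, -1.0]] [ 0.2280309  -0.31816508 -2.44721836] 18.5906383395195 0.3901665667898012 [-0.0005  0.0008  0.0492]
592 [253.2 273.2] [246 241  14  59] [0.4469 0.1972 0.098 ]
516 [310.8 278. ] [305 256  14  44] [0.4461 0.1475 0.098 ]
105 [326.  214.8] [324 204   5  22] [0.5039 0.1412 0.098 ]
70 [240.7 215.7] [239 206   4  21] [0.4978 0.2099 0.098 ]
14 [308.6 243.1] [307 241   4   5] [0.4784 0.1527 0.098 ]
```

View pics/w6.png

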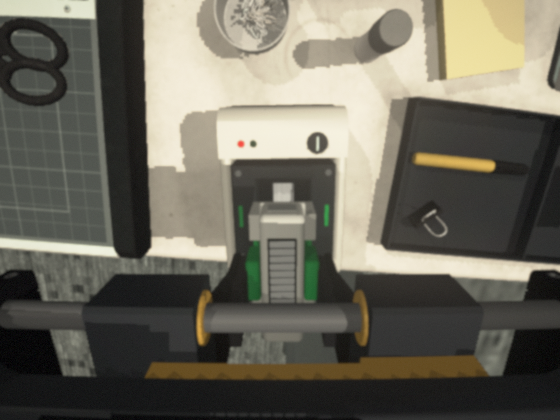

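The fresh cartridge hangs over the well (ejector seen at (283,190)), well centred between the deck marks at columns 241 and 326. Descend to just above the mouth.

Request:
apply_moves([
  [[-0.0005,0.0006,0.015],-0.4],
  [[0,0,0.018],0],
  [[0,0,0.01],0],
  [[0,0,0.006],0],
  [[0,0,0],0],
])

```text
time_s: 17.35
tcp_pos: [0.4988, 0.1756, 0.1401]
ee_rot: [[0.996, 0.086, -0.003], [0.086, -0.996, -0.002], [-0.003, 0.001, -1.0]]
wrist_force: [1.0, 0.6, -1.5]
gripper_width: 0.395
gripper_force: 18.6
```

Request:
apply_moves([
  [[0,0,0],0],
  [[0,0,0.002],0],
  [[0,0,0.002],0],
  [[0,0,0.002],0],
  [[0,0,0],0],
])

```text
time_s: 17.77
tcp_pos: [0.4993, 0.1765, 0.1352]
ee_rot: [[0.996, 0.087, -0.0], [0.087, -0.996, 0.0], [-0.0, -0.0, -1.0]]
wrist_force: [0.2, -0.4, -2.0]
gripper_width: 0.392
gripper_force: 18.6
```

Request:
apply_moves([
  [[0,0,0.001],0],
  [[0,0,0.001],0],
  [[0,0,0.001],0],
  [[0,0,0],0],
])

```text
time_s: 18.1
tcp_pos: [0.4993, 0.1764, 0.1322]
ee_rot: [[0.996, 0.087, -0.0], [0.087, -0.996, -0.0], [-0.0, 0.0, -1.0]]
wrist_force: [-0.1, -0.2, -1.6]
gripper_width: 0.392
gripper_force: 18.6
```

Request:
apply_moves([
  [[0,0.0009,0.001],0],
  [[0,0,0.001],0],
  [[0,0,0.001],0],
  [[0,0,0],0],
])

```text
time_s: 18.43
tcp_pos: [0.4993, 0.1755, 0.1291]
ee_rot: [[0.996, 0.087, -0.001], [0.087, -0.996, -0.0], [-0.001, 0.0, -1.0]]
wrist_force: [-0.0, 0.6, -2.0]
gripper_width: 0.394
gripper_force: 18.6
```

Request:
apply_moves([
  [[0,0,0.0015],0],
  [[0,0,0.0015],0],
  [[0,0,0.001],0],
  [[0,0,0],0],
])

```text
time_s: 18.77
tcp_pos: [0.4993, 0.1755, 0.125]
ee_rot: [[0.996, 0.087, -0.001], [0.087, -0.996, -0.0], [-0.001, 0.0, -1.0]]
wrist_force: [0.4, 0.4, -2.8]
gripper_width: 0.395
gripper_force: 18.6
```

Request:
apply_moves([
  [[0,0,0.0015],0],
  [[0,0,0.0015],0],
  [[0,0,0.001],0],
  [[0,0,0],0],
])

```text
time_s: 19.1
tcp_pos: [0.4993, 0.1755, 0.121]
ee_rot: [[0.996, 0.087, -0.001], [0.087, -0.996, -0.0], [-0.001, 0.0, -1.0]]
wrist_force: [-0.3, -0.9, -1.9]
gripper_width: 0.391
gripper_force: 18.6
```

Request:
apply_moves([
  [[0,0,0.0015],0],
  [[0,0,0.0015],0],
  [[0,0,0.001],0],
  [[0,0,0],0],
])

```text
time_s: 19.43
tcp_pos: [0.4993, 0.1755, 0.117]
ee_rot: [[0.996, 0.087, -0.001], [0.087, -0.996, -0.0], [-0.001, 0.0, -1.0]]
wrist_force: [-0.5, 0.2, -2.7]
gripper_width: 0.395
gripper_force: 18.6
```

Request:
apply_moves([
  [[0,0,0.001],0],
  [[0,0,0.001],0],
  [[0,0,0.001],0],
  [[0,0,0],0],
])

```text
time_s: 19.77
tcp_pos: [0.4993, 0.1755, 0.1141]
ee_rot: [[0.996, 0.087, -0.0], [0.087, -0.996, -0.0], [-0.0, 0.0, -1.0]]
wrist_force: [-0.2, 0.0, -3.0]
gripper_width: 0.391
gripper_force: 18.6
```

Request:
apply_moves([
  [[0,0,0.001],0],
  [[0,0,0.001],0],
  [[0,0,0.001],0],
  [[0,0,0],0],
])

```text
time_s: 20.1
tcp_pos: [0.4995, 0.1756, 0.1116]
ee_rot: [[0.996, 0.087, 0.0], [0.087, -0.996, 0.0], [0.0, 0.0, -1.0]]
wrist_force: [-0.6, -0.6, 2.3]
gripper_width: 0.389
gripper_force: 19.1
```

Request:
apply_moves([
  [[0,0,0.001],0],
  [[0,0,0.001],0],
  [[0,0,0.001],0],
  [[0,0,0],0],
])

```text
time_s: 20.43
tcp_pos: [0.4995, 0.1756, 0.1083]
ee_rot: [[0.996, 0.087, 0.0], [0.087, -0.996, -0.0], [0.0, 0.0, -1.0]]
wrist_force: [-0.7, -1.4, 3.3]
gripper_width: 0.395
gripper_force: 19.3
```

Request:
apply_moves([
  [[0,0,0.001],0],
  [[0,0,0.001],0],
  [[0,0,0.001],0],
  [[0,0,0],0],
])

```text
time_s: 20.77
tcp_pos: [0.4996, 0.1756, 0.1053]
ee_rot: [[0.996, 0.087, 0.0], [0.087, -0.996, -0.0], [0.0, 0.0, -1.0]]
wrist_force: [-1.2, -1.0, 3.4]
gripper_width: 0.394
gripper_force: 19.4
```

Request:
apply_moves([
  [[0,0,0.001],0],
  [[0,0,0.001],0],
  [[0,0,0.001],0],
  [[0,0,0],0],
])

```text
time_s: 21.1
tcp_pos: [0.4995, 0.1756, 0.1023]
ee_rot: [[0.996, 0.087, 0.0], [0.087, -0.996, -0.0], [0.0, 0.0, -1.0]]
wrist_force: [-1.8, -0.7, 4.1]
gripper_width: 0.393
gripper_force: 19.5
```

Request:
apply_moves([
  [[0,0,0.001],0],
  [[0,0,0.001],0],
  [[0,0,0.001],0],
  [[0,0,0],0],
])

```text
time_s: 21.43
tcp_pos: [0.4996, 0.1756, 0.0993]
ee_rot: [[0.996, 0.087, 0.0], [0.087, -0.996, -0.0], [0.0, 0.0, -1.0]]
wrist_force: [-1.8, -1.7, 4.4]
gripper_width: 0.396
gripper_force: 19.7
```

Request:
apply_moves([
  [[0,0,0.001],0],
  [[0,0,0.001],0],
  [[0,0,0.001],0],
  [[0,0,0],0],
])

```text
time_s: 21.77
tcp_pos: [0.4996, 0.1756, 0.0965]
ee_rot: [[0.996, 0.087, 0.0], [0.087, -0.996, -0.0], [0.0, 0.0, -1.0]]
wrist_force: [-2.2, -0.6, 6.7]
gripper_width: 0.392
gripper_force: 19.8
```

Request:
apply_moves([
  [[0,0,0.001],0],
  [[0,0,0.001],0],
  [[0,0,0.001],0],
  [[0,0,0],0],
])

```text
time_s: 22.1
tcp_pos: [0.4996, 0.1756, 0.0937]
ee_rot: [[0.996, 0.087, 0.0], [0.087, -0.996, -0.0], [0.0, 0.0, -1.0]]
wrist_force: [-2.4, -0.5, 7.5]
gripper_width: 0.394
gripper_force: 20.0
```

Request:
apply_moves([
  [[0,0,0.001],0],
  [[0,0,0.001],0],
  [[0,0,0],0],
  [[0,0,0],0],
])

```text
time_s: 22.43
tcp_pos: [0.4996, 0.1756, 0.0921]
ee_rot: [[0.996, 0.087, 0.0], [0.087, -0.996, -0.0], [0.0, 0.0, -1.0]]
wrist_force: [-4.5, -0.4, 9.4]
gripper_width: 0.389
gripper_force: 20.2
```

Request:
apply_moves([
  [[-0.0003,0,0.001],0],
  [[-0.0002,0,0.001],0],
  [[0,0,0],0],
  [[0,0,0],0],
])

```text
time_s: 22.77
tcp_pos: [0.4996, 0.1756, 0.0905]
ee_rot: [[0.996, 0.088, 0.001], [0.088, -0.996, 0.0], [0.001, 0.0, -1.0]]
wrist_force: [-2.1, -1.6, 9.7]
gripper_width: 0.391
gripper_force: 20.4
```

Run:
```python
from h import *
c=imaging.capture("wrist");cv2.imwrite("pics/w7.png",cv2.resize(c["frame"][160:340,180:390],None,fx=3,fy=3))
F=[];
for i in range(4):
    imaging.capture("side");s=r.sense();F.append(s["wrist_force"])
print(np.mean(F,0),s["tcp_pos"],s["moment"],s["gripper_force"])
for p in pads(c,.098)[:6]:print(*p)
```

```text
[-3.07355085 -1.61376833 10.35286311] [0.49956968 0.17561431 0.09053478] [-0.62991841  0.92786414 -0.03491732] 20.405194759368896
601 [253.2 273.3] [246 242  14  58] [0.4994 0.1911 0.098 ]
533 [310.9 277.4] [305 254  14  46] [0.4997 0.1609 0.098 ]
147 [221.1 262.8] [218 249   7  29] [0.504 0.208 0.098]
136 [345.6 263.2] [343 249   6  29] [0.5094 0.144  0.098 ]
15 [308.6 243.4] [307 242   4   4] [0.5187 0.1643 0.098 ]
```

View pics/w7.png

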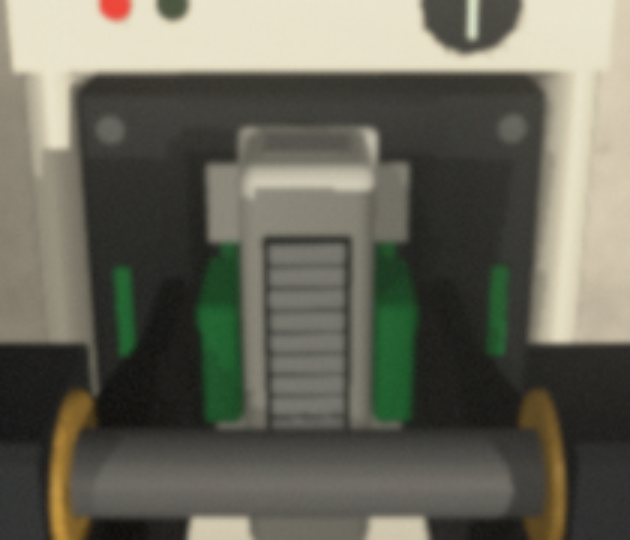

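Home: marks show the deck sunk about 11 mm, the cap is on the deck, the reaction is about 12.5 N and there was no slip. Release the tabs quickly while following slightly down.

Request:
apply_moves([
  [[0,0,0.0015],0],
  [[0,0,0.0005],0],
  [[0,0,0],0],
  [[0,0,0],0],
], hand=0.056)

```text
time_s: 23.35
tcp_pos: [0.5012, 0.1779, 0.0889]
ee_rot: [[0.996, 0.088, 0.006], [0.088, -0.996, 0.005], [0.006, -0.004, -1.0]]
wrist_force: [-1.9, 5.2, 8.3]
gripper_width: 0.595
gripper_force: 4.2
```

Run:
```python
from h import *
c=imaging.capture("wrist");cv2.imwrite("pics/w8.png",cv2.resize(c["frame"][160:340,180:390],None,fx=3,fy=3));s=r.sense()
print(s["wrist_force"],s["tcp_pos"],s["gripper_force"],s["gripper_width"]*.087)
for p in pads(c,.118)[:6]:print(*p)
```

```text
[-2.67407402  4.87627246  7.71963065] [0.50137265 0.17819762 0.08898841] 4.145256872288883 0.05368966229633103
566 [247.6 281.3] [240 256  16  47] [0.5081 0.1945 0.118 ]
493 [325.6 284.4] [318 264  16  39] [0.5097 0.1592 0.118 ]
22 [352.1 258.1] [350 255   5   8] [0.5237 0.1492 0.118 ]
```

Fingers now rest on the deck as the head rose, so back off upward.

Request:
apply_moves([
  [[0,0,-0.004],0],
  [[0,0,-0.006],0],
  [[0,0,-0.006],0],
  [[0,0,0],0],
  [[0,0,0],0],
])

```text
time_s: 23.82
tcp_pos: [0.4988, 0.1754, 0.1032]
ee_rot: [[0.996, 0.087, -0.0], [0.087, -0.996, 0.0], [-0.0, -0.0, -1.0]]
wrist_force: [0.3, 0.9, 0.6]
gripper_width: 0.64
gripper_force: 0.0
```

Request:
apply_moves([
  [[0,0,-0.01],0],
  [[0,0,-0.02],0],
  [[0,0,-0.015],0],
  [[0,0,0],0],
  [[0,0,0],0],
])

```text
time_s: 24.23
tcp_pos: [0.4992, 0.1757, 0.149]
ee_rot: [[0.996, 0.087, 0.001], [0.087, -0.996, 0.001], [0.001, -0.001, -1.0]]
wrist_force: [0.7, -0.2, -1.0]
gripper_width: 0.647
gripper_force: 0.0
```

Run:
```python
from h import *
c=imaging.capture("wrist");cv2.imwrite("pics/w9.png",cv2.resize(c["frame"][120:400,120:440],None,fx=2,fy=2));s=r.sense()
print(s["wrist_force"],s["tcp_pos"],s["gripper_force"],s["gripper_width"]*.087)
for p in pads(c,.124)[:6]:print(*p)
```

```text
[-0.32872884  0.25037944  0.02859536] [0.49858048 0.17533073 0.14810947] 0.0 0.05573904500340389
418 [312.8 242.9] [307 222  13  41] [0.5056 0.1579 0.124 ]
411 [252.6 242.5] [247 222  12  41] [0.5027 0.1945 0.124 ]
132 [333.4 232.8] [331 221   6  25] [0.5133 0.1462 0.124 ]
100 [233.2 232.6] [231 221   5  25] [0.5081 0.2066 0.124 ]
```

View pics/w9.png

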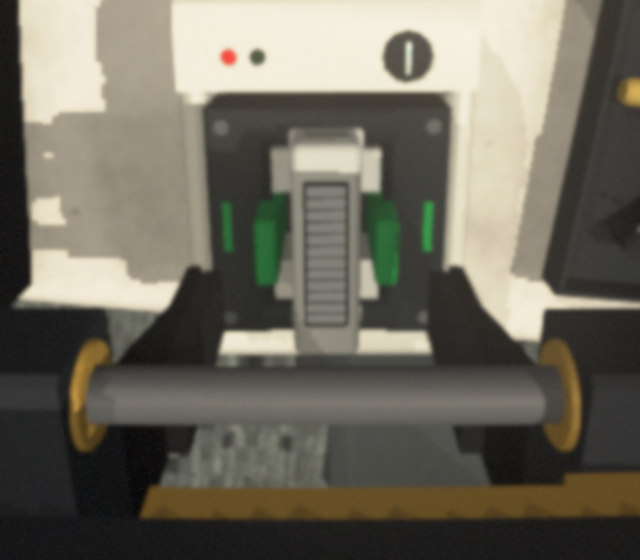

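The fresh cartridge matches the latched-spent geometry exactly: pad separation is 36.7 mm in both cases, deck marks are unchanged, and the head is up. Handing in.

Request:
apply_moves([
  [[0,0,-0.02],0],
  [[0,0,-0.02],0],
  [[0,0,0],0],
  [[0,0,0],0],
  [[0,0,0],0],
])

```text
time_s: 24.7
tcp_pos: [0.4981, 0.1751, 0.1869]
ee_rot: [[0.996, 0.086, -0.003], [0.086, -0.996, -0.001], [-0.003, 0.001, -1.0]]
wrist_force: [1.0, -0.5, -0.9]
gripper_width: 0.646
gripper_force: 0.0
```

```bash
python3 -c "
from h import *
print(r.finish_job())"
```

```text
the job is handed in; nothing more can be done
None
```

The job is handed in at about 25 s of robot time: in the camera images the full cartridge is latched in the stapler with the head up, and the empty one stands upright in the tray's right-hand compartment; the hand-in gave no verdict.

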